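# Unpile the specimen cups into their spill dishes

## Task

The delivered specimens were piled up on the black mat. Take the pile apart from the top and stand each thing upright inside the spill dish of its own colour: red, yellow and white lidded cups in the red, yellow and white dishes, the green-capped dropper bottle in the small green dish. Keep them all upright the whole time, and leave the capillary vial and the blue-capped bottle standing where they are.

Things in the scene. Friction and masses are not known exactly. Their poses are not given: they have to be found in the camera images.
- dropper_green_mid (a point): white dropper bottle with a green cap, on top of the pile, standing on the red lid: 76 high, round body 33 diameter up to about 45 above its foot, then shoulders and a narrow cap of 18 diameter above 60; about 60 g. The point is on its axis, half-way up (38 above its foot); z is up its axis
- cup_red_mid (a point): specimen cup, flat red lid: 63 high, lid 50 diameter over its top 11 mm, tapered body 44 diameter at the foot; 55 to 115 g. At the start it stands across the lids of the two lower cups, over the gap between them, and carries the dropper bottle. The point is on its axis, half-way up (31.5 above the foot; the lid is 20.5 to 31.5 above the point); z up its axis
- cup_yellow_mid (a point): specimen cup, flat yellow lid: 63 high, lid 50 diameter over its top 11 mm, tapered body 44 diameter at the foot; 55 to 115 g. At the start one of the two lower cups of the pile, side by side on a 3 mm mat, axes 54 apart, lids 4 apart, on either side. The point is on its axis, half-way up (31.5 above the foot; the lid is 20.5 to 31.5 above the point); z up its axis
- cup_white_mid (a point): specimen cup, flat white lid: 63 high, lid 50 diameter over its top 11 mm, tapered body 44 diameter at the foot; 55 to 115 g. At the start one of the two lower cups of the pile, side by side on a 3 mm mat, axes 54 apart, lids 4 apart, on either side. The point is on its axis, half-way up (31.5 above the foot; the lid is 20.5 to 31.5 above the point); z up its axis
- dish_red: red shallow round plastic spill dish, fixed to the worktop: 74 outside diameter, 64 inside diameter at the floor, rim 9 high, floor 3 thick. Origin at the centre of its underside, on the worktop; z up. The four dishes stand in a row along the front of the worktop, in any order, about 110 apart
- dish_yellow: yellow shallow round plastic spill dish, fixed to the worktop: 74 outside diameter, 64 inside diameter at the floor, rim 9 high, floor 3 thick. Origin at the centre of its underside, on the worktop; z up. The four dishes stand in a row along the front of the worktop, in any order, about 110 apart
- dish_white: white shallow round plastic spill dish, fixed to the worktop: 74 outside diameter, 64 inside diameter at the floor, rim 9 high, floor 3 thick. Origin at the centre of its underside, on the worktop; z up. The four dishes stand in a row along the front of the worktop, in any order, about 110 apart
- dish_green: green, smaller, shallow round plastic spill dish, fixed to the worktop: 64 outside diameter, 54 inside diameter at the floor, rim 9 high, floor 3 thick. Origin at the centre of its underside, on the worktop; z up. The four dishes stand in a row along the front of the worktop, in any order, about 110 apart
- vial_mid (a point): bystander, loose: slim upright capillary vial with a red cap, 21 diameter, 90 high, behind the pile. The point is half-way up; z up
- dropper_blue_mid (a point): bystander, loose: white dropper bottle with a blue cap, 31 diameter, 70 high, behind the pile. The point is half-way up; z up

How it is judged:
By the outcome, as a careful person would: the job done as asked, in the order asked, and still so for the second after the job is handed in, with the robot touching nothing.
It also fails if it takes over 120 s, if anything falls off the work surface, if the arm or the gripper's body presses on something with over 40 N, if the wrist force passes 120 N, or if a joint passes its speed limit or range.

## Robot

A 6-joint arm with a two-finger parallel gripper is mounted at the origin on a cart in front of the work surface, level with it; the furniture and walls round the work are solid. World frame = base frame: x ahead of the robot, y to its left, z up, the work surface at z = 0. Lengths are in mm, angles in degrees, forces in N, time in s.
With the tool pointing down it reaches from about 350 to 850 mm from the base axis. Payload 8.1 kg.
Tool frame: the origin (TCP) lies at the very end of the fingers, on their centre line; the grasp point (between the pads) lies 19 mm behind it (tcp_to_grasp is the distance from the TCP to the grasp point, in mm); z points along the fingers, x is the direction in which the jaws open and shut, and the axes are right-handed (so a half turn about z gives the same grasp; the last joint's range is limited). The gripper opens to 85 mm and grips with 20 to 120 N. Pads are 22 mm wide; open, the fingers measure 114 mm over their backs; the gripper's body (76 mm by 85 mm) begins 54 mm behind the grasp point. The pads swing forward as they close: fully open they stand 13 mm farther back than shut.
Start: joints at [71.826, 7.471, 85.268, -0, 87.261, -4.893], TCP at [137.815, 583.963, 231.292] pointing down, gripper open.
Joint ranges: [-169.43, 169.43], [-51.17, 129.36], [1.28, 143.12], [-76.62, 256.62], [0, 156.53], [-152.29, 152.29]. Speed limits (degrees/s): [136.94, 136.94, 159.86, 180, 180, 180].

## Interface

Orientations are given as [roll, pitch, yaw] about the fixed x, y, z axes, in that order (R = Rz(yaw) Ry(pitch) Rx(roll)).
In Python, from bench import * gives the robot as it stands. The module is installed in compiled form; this text tells all that it offers.
- The arm moves only by the tool apply_moves, never from a script. Its argument "targets" is text: rows parted by semicolons, each of 7 numbers parted by spaces: the turn, a rotation vector about the tool's x, y, z in rad, then the shift along the tool's x, y, z in cm, then the finger opening in cm, from 0 to 8.54. A call has exactly 5 rows; each row is the pose to reach, as a shift and turn from the pose commanded when the call began, along the tool's axes at that moment; what a row does not reach only later rows make up. A row lasts 1/10 s, in which the tool goes at most 50 mm and 8.59 degrees, less where a joint would pass 70% of its speed; a pose out of reach is approached as far as the arm can. A call with a gripper value outside its range is refused whole. The fingers move at their own pace and stop on an object; "force" is the grip in N (left out, the last holds). Time passes only in rows, so rows that repeat a pose let the fingers close, or fill a call up. It gives the time, the measured TCP pose, the force and the opening at its end, in the units of the state.
- sense(): the state, without advancing time (a new reading comes with each control period).
- snapshot(name): name is "side" or "top"; returns the picture (384x512x3 uint8, red, green, blue); there is no depth.
- camera_model(name): a dict with "fx", "fy", "cx", "cy" (pixels), "k1" (the pictures are not rectified: a ray, as slopes to the right and down, at radius r is drawn at 1 + k1 r^2 times it, then the intrinsics apply), "position" and "attitude" of the camera in the world. Camera axes: x right, y up, looking along -z (the intrinsics and any distortion apply to the point x, -y, -z); pixel columns grow to the right and rows downward; lengths in mm; the calibration is good to about 2 mm. A picture is of the moment at which its call begins. camera_model takes no time and is no camera call.
- hand_in(): hands the job in, once; it reports no verdict.
Trained networks look in the newest picture that a camera, given by its name, has taken for a name from the list of things; names that differ only in an ending like _2 or _b are one class to them, and where a whole thing is asked for, a point or a joint stands for the part that bears it (a point fixed in the world has none). Each returns a list of dicts, best first, with "confidence" (0 to 1); they miss things now and then, are a little off and sometimes report something else, mostly with a low value. They report only what shows in the picture. A call takes as long as a camera call.
- recognise(camera, query): "at" ([row, column] in pixels, amid what is visible of it).
- place_of(camera, query): "at" ([row, column] in pixels: a listed point, or the origin of a listed thing).
The state is a dict: "time": time; "joint_pos": joint angles; "qd": joint speeds; "joint_efforts": joint torques, N m; "tool_pos": TCP position; "tcp_rot": TCP orientation; "ft_force": force on the tool from outside, world axes, zero at the start; "wrist_torque": the same for the moment, N m; "finger_gap": finger opening in mm.
Only numpy, scipy, OpenCV 4.12 (cv2) and the standard library are available. Lean on these libraries where they do the work, as an engineer would, in place of code of your own. Each camera call takes 0.05 s, during which the arm holds its last target. There are 200 camera calls.

## Working session

There is one attempt and no reset: what is moved stays moved. The work goes in short steps, Python scripts to look and compute and a tool call to move; the robot and the scene stay as the last step left them, time stands still between calls to the robot, and variables do not carry over. Pictures are saved under pics/ and viewed, about 12 in all and at most 16, crops included, and the job is handed in when it is done.

Besides the shell and the picture viewer there is one more tool, called after "Call:" in YAML: its name, and indented under it one key for each argument. apply_moves: Moves the arm, as the interface text tells. Its arguments: {"type":"object","properties":{"targets":{"type":"string"},"force":{"type":"number"}},"required":["targets"]}

```bash
mkdir -p pics; cat > h.py <<'E'
from bench import *
import numpy as np, cv2
from scipy.spatial.transform import Rotation as R
def cam(n):
    m=camera_model(n); return m
def rot(a):
    a=np.array(a,float)
    return a if a.shape==(3,3) else R.from_euler('xyz',a,degrees=True).as_matrix()
def ray(n,at):
    m=cam(n); u=np.array([(at[1]-m['cx'])/m['fx'],(at[0]-m['cy'])/m['fy']])
    s=u.copy()
    for _ in range(20): s=u/(1+m['k1']*(s@s))
    d=rot(m['attitude'])@np.array([s[0],-s[1],-1]); return np.array(m['position'],float),d/np.linalg.norm(d)
def onz(n,at,z):
    p,d=ray(n,at); return p+d*(z-p[2])/d[2]
def proj(n,P):
    m=cam(n); c=rot(m['attitude']).T@(np.array(P,float)-m['position']); s=np.array([c[0],-c[1]])/-c[2]
    s=s*(1+m['k1']*(s@s)); return [m['fy']*s[1]+m['cy'],m['fx']*s[0]+m['cx']]
def tri(n1,a1,n2,a2):
    p,d=ray(n1,a1);q,e=ray(n2,a2)
    t=np.linalg.lstsq(np.array([d,-e]).T,q-p,rcond=None)[0]
    A=p+t[0]*d;B=q+t[1]*e; return (A+B)/2,np.linalg.norm(A-B)
def save(n,f):
    im=snapshot(n); cv2.imwrite('pics/'+f,im[:,:,::-1]); return im
E
python3 - <<'E'
from h import *
print({k:v for k,v in sense().items()})
for n in('side','top'): print(cam(n))
a=save('side','s0.png');b=save('top','t0.png')
cv2.imwrite('pics/both.png',cv2.resize(np.vstack([a,b])[:,:,::-1],(400,600)))
for q in 'dropper_green_mid cup_red_mid cup_yellow_mid cup_white_mid dish_red dish_yellow dish_white dish_green vial_mid dropper_blue_mid'.split():
    r={n:place_of(n,q)[:2] for n in('side','top')}
    print(q,[(n,np.round(x['at'],1),round(x['confidence'],2)) for n in r for x in r[n]])
    if r['side'] and r['top']:
        P,e=tri('side',r['side'][0]['at'],'top',r['top'][0]['at']); print('   ',P.round(1),round(e,1))
E
```

```text
{'time': 0.0, 'joint_pos': array([ 7.18249405e+01,  7.51546761e+00,  8.53308487e+01,  8.54590001e-05,
        8.72623803e+01, -4.89319032e+00]), 'qd': array([ 0.04126354, -0.0075093 ,  0.03171823, -0.13471543,  0.02170722,
       -0.00854242]), 'joint_efforts': array([-6.19781931e-04, -5.69379115e+01, -5.00569510e+01, -1.67152994e-04,
        1.39026638e-02, -2.40812699e-05]), 'tool_pos': array([137.64660863, 583.41522118, 230.22565733]), 'tcp_rot': array([-1.79990643e+02,  1.08293189e-01,  7.67181355e+01]), 'ft_force': array([ 0.2052635 , -0.25750504, -0.57813033]), 'wrist_torque': array([-0.00229591,  0.00386256, -0.00677057]), 'finger_gap': 85.26547543806973}
{'fx': 416.9224895198997, 'fy': 416.9224895198997, 'cx': 260.34593831836634, 'cy': 190.82562184319124, 'k1': 0.044626490156358736, 'position': array([538.18257028, 660.16692871, 772.92069648]), 'attitude': array([  49.35735704,    0.61043143, -179.32239635])}
{'fx': 352.9474742286038, 'fy': 352.9474742286038, 'cx': 252.85726116166316, 'cy': 195.534087570925, 'k1': -0.059492185939059604, 'position': array([424.26803697, -83.76
[... 667 characters left out ...]
ow [('side', array([257. , 306.1]), 0.92), ('top', array([236.4, 229.8]), 0.92)]
    [447.9   2.7   0. ] 6.8
dish_white [('side', array([173. , 299.9]), 0.67), ('top', array([246.3, 351.2]), 0.55)]
    [ 434.7 -329.7   -6.8] 8.6
dish_green [('side', array([226.4, 309.4]), 0.68), ('side', array([291. , 293.4]), 0.4), ('top', array([246.9, 269.7]), 0.9)]
    [ 426.3 -107.3   -8.5] 2.4
vial_mid [('side', array([272.4, 199.8]), 0.68), ('top', array([155.6, 163. ]), 0.54), ('top', array([147.1, 201. ]), 0.44)]
    [653.6 159.8 135.2] 25.8
dropper_blue_mid [('side', array([317.7, 204.6]), 0.81), ('top', array([155.3, 161.6]), 0.66), ('top', array([245.7, 270.9]), 0.15)]
    [664.5 192.   38. ] 3.5
```

View pics/s0.png

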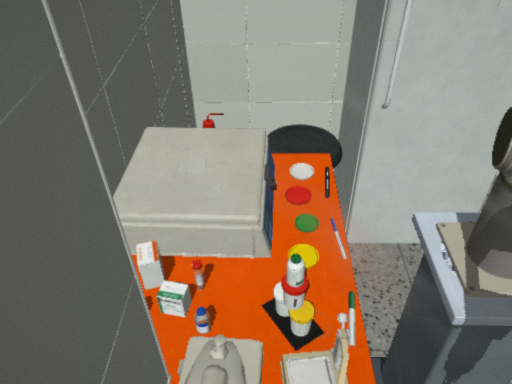

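View pics/t0.png

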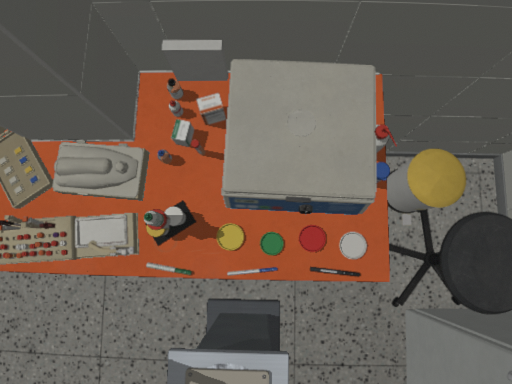

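The side view shows the pile at about (295,292): green-capped dropper on the red lid, yellow cup in front (320,302), white behind-left (300,281). The dishes run yellow (256,304), green (222,306), red (195,298), white (170,301). The top view agrees. A large box stands beside the dishes.

```bash
python3 - <<'E'
from h import *
a=cv2.imread('pics/s0.png');b=cv2.imread('pics/t0.png')
print('box top corner',tri('side',[213,267],'top',[194,226]),'base side',onz('side',[251,270],0),'top',onz('top',[211,228],0))
def blob(im,box,lo,hi):
    h=cv2.cvtColor(im,cv2.COLOR_BGR2HSV);m=cv2.inRange(h,lo,hi);k=np.zeros_like(m);r0,r1,c0,c1=box;k[r0:r1,c0:c1]=m[r0:r1,c0:c1]
    n,l,s,c=cv2.connectedComponentsWithStats(k);i=1+np.argmax(s[1:,4]);return c[i][::-1],s[i]
C={'yellow':((22,120,60),(34,255,255)),'green':((50,80,30),(85,255,255)),'red':((172,120,40),(180,255,255)),'white':((0,0,140),(180,60,255))}
for n,im,B in(('side',a,{'yellow':(236,275,280,325),'green':(210,235,290,325),'red':(183,207,280,315),'white':(160,182,285,318)}),('top',b,{'yellow':(220,255,212,250),'green':(228,260,255,290),'red':(222,255,295,330),'white':(228,262,335,372)})):
    for c in B:
        p,s=blob(im,B[c],*C[c]); print(n,'dish',c,p.round(1),s,onz(n,p,5).round(1))
for n,im,B in(('side',a,(245,275,280,310)),('top',b,(208,228,142,170))):
    p,s=blob(im,B,*C['green']);print(n,'cap',p.round(1),s,onz(n,p,200).round(1))
p,s=blob(a,(300,330,285,320),*C['yellow']);print('side ylid',p,s,onz('side',p,63))
p,s=blob(a,(276,300,275,312),*C['red']);print('side rlid',p,s,onz('side',p,124))
x=cv2.resize(a[245:350,250:340],None,fx=5,fy=5,interpolation=cv2.INTER_CUBIC)[:520]
y=cv2.resize(b[190:255,135:205],None,fx=5,fy=5,interpolation=cv2.INTER_CUBIC)
z=np.zeros((520,800,3),np.uint8);z[:x.shape[0],:450]=x;z[:325,450:]=y;cv2.imwrite('pics/c0.png',z)
E
```

```text
box top corner (array([542.24451838,   1.56289836, 144.82121588]), np.float64(8.30817484716377)) base side [530.90650706 -15.29053902   0.        ] top [520.74775892   9.10593657   0.        ]
side dish yellow [253.8 305.1] [288 244  31  24 436] [446.9  -2.3   5. ]
side dish green [222.6 305.4] [296 215  21  16 265] [ 438.7 -107.9    5. ]Traceback (most recent call last):
  File "<stdin>", line 10, in <module>
  File "<stdin>", line 6, in blob
    return _wrapfunc(a, 'argmax', axis=axis, out=out, **kwds)
    return bound(*args, **kwds)
ValueError: attempt to get argmax of an empty sequence
```

```bash
python3 - <<'E'
from h import *
a=cv2.imread('pics/s0.png');b=cv2.imread('pics/t0.png')
H=cv2.cvtColor(a,cv2.COLOR_BGR2HSV);T=cv2.cvtColor(b,cv2.COLOR_BGR2HSV)
print('red',H[195,298],T[238,312],'table',H[240,330],T[220,280],'redlid',H[290,303])
def blob(im,box,lo,hi):
    h=cv2.cvtColor(im,cv2.COLOR_BGR2HSV);h[...,0]=(h[...,0].astype(int)+10)%180;m=cv2.inRange(h,lo,hi);k=np.zeros_like(m);r0,r1,c0,c1=box;k[r0:r1,c0:c1]=m[r0:r1,c0:c1]
    n,l,s,c=cv2.connectedComponentsWithStats(k)
    if n<2:return np.zeros(2),s[0]
    i=1+np.argmax(s[1:,4]);return c[i][::-1],s[i]
C={'yellow':((32,120,60),(44,255,255)),'green':((60,80,30),(95,255,255)),'red':((0,100,40),(13,255,255)),'white':((0,0,130),(180,80,255))}
for n,im,B in(('side',a,{'yellow':(236,275,280,325),'green':(210,235,290,325),'red':(183,207,280,315),'white':(160,182,285,318)}),('top',b,{'yellow':(220,255,212,250),'green':(228,260,255,290),'red':(222,255,295,330),'white':(228,262,335,372)})):
    for c in B:
        p,s=blob(im,B[c],*C[c]); print(n,'dish',c,p.round(1),s,onz(n,p,5).round(1))
for n,im,B in(('side',a,(245,275,280,310)),('top',b,(208,228,142,170))):
    p,s=blob(im,B,*C['green']);print(n,'cap',p.round(1),s,onz(n,p,200).round(1))
p,s=blob(a,(300,330,285,320),*C['yellow']);print('side ylid',p,s,onz('side',p,63))
p,s=blob(a,(276,300,275,312),*C['red']);print('side rlid',p,s,onz('side',p,124))
x=cv2.resize(a[245:350,250:340],None,fx=5,fy=5,interpolation=cv2.INTER_CUBIC)[:520]
y=cv2.resize(b[190:255,135:205],None,fx=5,fy=5,interpolation=cv2.INTER_CUBIC)
z=np.zeros((520,800,3),np.uint8);z[:x.shape[0],:450]=x;z[:325,450:]=y;cv2.imwrite('pics/c0.png',z)
E
```

```text
red [  1 217 196] [  1 185 152] table [  9 216 207] [  9 187 165] redlid [  2 222 172]
side dish yellow [253.8 305.1] [288 244  31  24 436] [446.9  -2.3   5. ]
side dish green [222.6 305.4] [296 215  21  16 265] [ 438.7 -107.9    5. ]
side dish red [194.9 297.8] [286 187  25  17 349] [ 452.3 -216.7    5. ]
side dish white [170.8 301.5] [290 163  24  17 314] [ 435.1 -326.1    5. ]
top dish yellow [236.4 230.1] [217 224  27  26 544] [451.1   1.    5. ]
top dish green [243.1 271.5] [261 232  22  23 399] [ 435.4 -111.4    5. ]
top dish red [237.9 312. ] [299 225  27  27 563] [ 451.1 -220.7    5. ]
top dish white [245.3 353.1] [340 232  27  27 554] [ 433.1 -331.2    5. ]
side cap [258.4 295.5] [291 254  10   9  68] [487.8 176.4 200. ]
top cap [216.4 147.8] [144 213   8   7  40] [485.7 166.6 200. ]
side ylid [313.21994885 302.36317136] [289 300  25  24 391] [469.70908809 197.73137237  63.        ]
side rlid [287.43346008 294.23954373] [282 276  26  20 263] [487.15787072 182.53912483 124.        ]
```

View pics/c0.png

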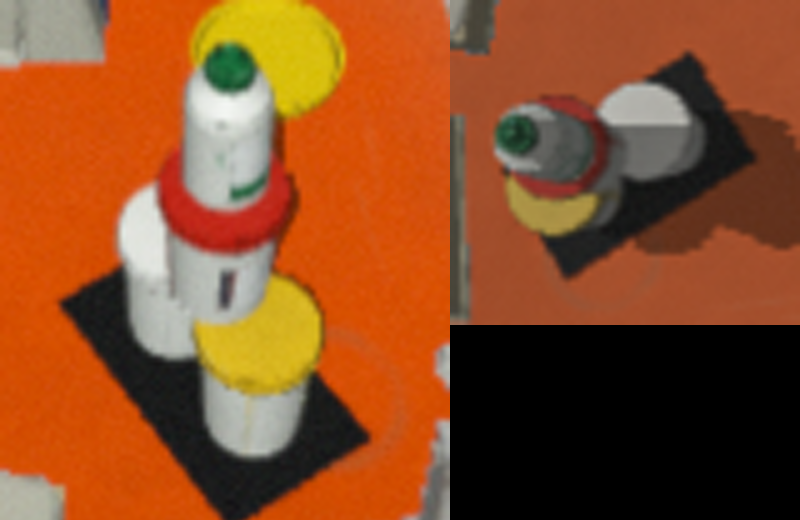

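```bash
python3 - <<'E'
from h import *
s=[onz('side',p,3) for p in([305.4,262],[349,297],[332.4,324])]
t=[onz('top',p,3) for p in([201,182.4],[221.4,196],[246,159])]
print(np.round(s,1),'c',(s[0]+s[2])/2,'dir',np.degrees(np.arctan2(*(s[1]-s[0])[1::-1])))
print(np.round(t,1),'c',(t[0]+t[2])/2,'dir',np.degrees(np.arctan2(*(t[2]-t[1])[1::-1])))
print('white top',onz('top',[213.6,173],66),'side ylid top',onz('side',[245+328/5,250+260/5],66))
print('cap tri',tri('side',[258.4,295.5],'top',[216.4,147.8]))
print(sense()['time'])
E
```

```text
[[549.  140.2   3. ]
 [479.7 238.2   3. ]
 [423.3 202.3   3. ]] c [486.12363051 171.21718526   3.        ] dir 125.25320573394039
[[546.  136.3   3. ]
 [490.2  96.    3. ]
 [421.  195.1   3. ]] c [483.492259   165.69526071   3.        ] dir 124.93407062037427
white top [504.85265173 144.80825788  66.        ] side ylid top [470.31795874 193.90491308  66.        ]
cap tri (array([486.6452381 , 169.34795568, 191.42670565]), np.float64(0.7281221843044786))
1.1
```

```bash
cat >> h.py <<'E'
def go(x,y,z,yaw=35):
    "total turn (rad) and shift (cm) in tool axes from the measured pose"
    s=sense(); M=rot(s['tcp_rot']); d=M.T@(np.array([x,y,z])-s['tool_pos'])/10
    v=R.from_matrix(M.T@R.from_euler('xyz',[180,0,yaw],degrees=True).as_matrix()).as_rotvec()
    print('t',round(s['time'],2),'pos',s['tool_pos'].round(1),s['tcp_rot'].round(1),'gap',round(s['finger_gap'],1),'F',s['ft_force'].round(1))
    print('turn',v.round(3),'shift cm',d.round(2))
E
python3 -c "
from h import *
go(487,169,300)"
```

```text
t 1.1 pos [137.8 584.  231.3] [180.    0.   76.7] gap 85.3 F [0.1 0.1 0.2]
turn [ 0.    -0.     0.728] shift cm [-32.37  43.52  -6.87]
```

Call:
apply_moves:
  targets: "0 0 0.05 0 0 -3.5 8.5; 0 0 0.15 -2 2.7 -6.5 8.5; 0 0 0.29 -4.5 6 -6.9 8.5; 0 0 0.43 -7.2 9.7 -6.9 8.5; 0 0 0.55 -10 13.4 -6.9 8.5"

```text
time: 1.6
tool_pos: [246.0, 454.9, 300.9]
tcp_rot: [-180.0, -0.1, 44.9]
ft_force: [0.6, 0.6, -0.2]
finger_gap: 85.3
```

```bash
python3 -c "
from h import *
go(487,169,300)"
```

```text
t 1.6 pos [246.  454.9 300.9] [-1.80e+02 -1.00e-01  4.49e+01] gap 85.3 F [ 0.6  0.6 -0.2]
turn [-0.    -0.001  0.173] shift cm [-3.14 37.26  0.08]
```

Call:
apply_moves:
  targets: "0 0 0.06 -0.4 4.6 0 8.5; 0 0 0.12 -0.8 9.3 0 8.5; 0 0 0.173 -1.2 14 0 8.5; 0 0 0.173 -1.6 18.8 0 8.5; 0 0 0.173 -2 23.5 0 8.5"

```text
time: 2.1
tool_pos: [398.9, 274.4, 300.6]
tcp_rot: [180.0, -0.0, 35.3]
ft_force: [0.4, 2.1, 1.1]
finger_gap: 85.0
```

```bash
python3 -c "
from h import *
go(487,169,300)"
```

```text
t 2.1 pos [398.9 274.4 300.6] [180.   -0.   35.3] gap 85.0 F [0.4 2.1 1.1]
turn [ 0.    -0.001  0.005] shift cm [ 1.1  13.69  0.06]
```

Call:
apply_moves:
  targets: "0 0 0.005 0.4 4.5 0 8.5; 0 0 0.005 0.8 9 0 8.5; 0 0 0.005 1 12 0 8.5; 0 0 0.005 1.1 13.3 0 8.5; 0 0 0.005 1.1 13.3 0 8.5"

```text
time: 2.6
tool_pos: [484.4, 172.8, 300.1]
tcp_rot: [-180.0, 0.0, 34.9]
ft_force: [-0.8, -0.4, 0.1]
finger_gap: 85.1
```

```bash
python3 - <<'E'
from h import *
go(486.5,169.5,139)
a=save('side','s1.png');b=save('top','t1.png')
x=cv2.resize(a[130:350,200:400],(600,660))[:600];cv2.imwrite('pics/c1.png',cv2.cvtColor(x,0) if 0 else x[:,:,::-1])
E
```

```text
t 2.6 pos [484.4 172.8 300.1] [-180.     0.    34.9] gap 85.1 F [-0.8 -0.4  0.1]
turn [-0.     0.    -0.002] shift cm [-1.000e-02  4.000e-01  1.611e+01]
```

View pics/c1.png

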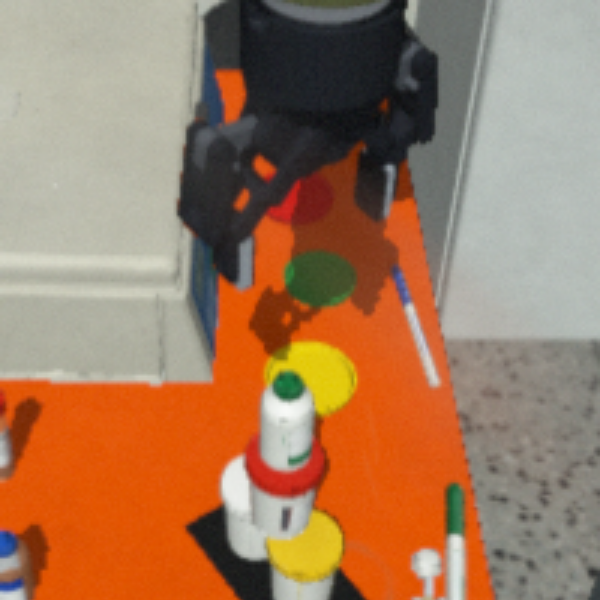

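The open gripper hangs about 95 mm above the dropper, whose cap is at about (258,295) in the full image. The jaws straddle it, so I'm going down.

Call:
apply_moves:
  targets: "0 0 0 0 0.3 3.5 8.5; 0 0 0 0 0.4 7.5 8.5; 0 0 0 0 0.4 11 8.5; 0 0 0 0 0.4 13 8.5; 0 0 0 0 0.4 13 8.5"

```text
time: 3.2
tool_pos: [482.7, 171.6, 166.7]
tcp_rot: [-179.8, 0.3, 35.1]
ft_force: [-0.5, -0.4, 0.2]
finger_gap: 85.0
```

```bash
python3 - <<'E'
from h import *
go(486.5,169.5,139)
a=save('side','s2.png');b=save('top','t2.png')
x=cv2.resize(a[180:340,220:380],(600,600))[:600];cv2.imwrite('pics/c2.png',x[:,:,::-1])
E
```

```text
t 3.2 pos [482.7 171.6 166.7] [-179.8    0.3   35.1] gap 85.0 F [-0.5 -0.4  0.2]
turn [-0.003  0.006  0.002] shift cm [0.2  0.4  2.76]
```

View pics/c2.png

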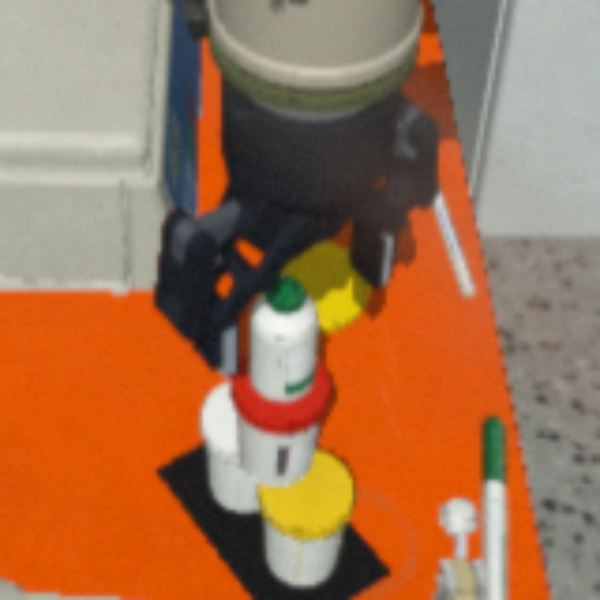

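```bash
python3 - <<'E'
from h import *
s=sense();p=s['tool_pos']
j=np.array([np.cos(np.radians(35)),np.sin(np.radians(35)),0])
for sg in(-1,1):
  for dz in (0,13): print(sg,dz,[(np.array(proj('side',p+sg*42*j+[0,0,dz]))-[180,220])*600/160])
for z in(180,129): print((np.array(proj('side',[486.5,169.5,z]))-[180,220])*3.75)
E
```

```text
-1 0 [array([287.56088102, 351.26236606])]
-1 13 [array([270.20185172, 353.14965521])]
1 0 [array([365.51409955, 214.75015367])]
1 13 [array([348.18437807, 215.17302099])]
[309.81436025 283.16803074]
[375.36737637 278.79363552]
```

Tips are at about (365,230) and (285,382) in the crop, matching the predicted projection within 2 mm or so. The remaining offset equals the 4 mm that the pose reading shows.

Call:
apply_moves:
  targets: "-0.003 0.006 0.002 0.2 0.4 0.8 8.5; -0.003 0.006 0.002 0.2 0.4 1.8 8; -0.003 0.006 0.002 0.2 0.4 2.6 7.5; -0.003 0.006 0.002 0.2 0.4 2.7 7; -0.003 0.006 0.002 0.2 0.4 2.7 6.5"
  force: 30

```text
time: 3.8
tool_pos: [489.7, 168.4, 142.8]
tcp_rot: [179.9, -0.3, 34.9]
ft_force: [0.3, 0.4, 0.6]
finger_gap: 64.8
```

```bash
python3 -c "
from h import *
go(486.5,169.5,139)"
```

```text
t 3.8 pos [489.7 168.4 142.8] [179.9  -0.3  34.9] gap 64.8 F [0.3 0.4 0.6]
turn [ 0.003 -0.005 -0.002] shift cm [-0.19 -0.28  0.38]
```

Call:
apply_moves:
  targets: "0 0 0 0 0 0.2 6; 0 0 0 0 0 0.2 5.5; 0 0 0 0 0 0.2 5; 0 0 0 0 0 0.2 5; 0 0 0 0 0 0.2 5"

```text
time: 4.3
tool_pos: [490.1, 168.5, 141.5]
tcp_rot: [179.8, -0.4, 34.9]
ft_force: [-0.0, 0.3, -0.0]
finger_gap: 50.0
```

```bash
python3 -c "
from h import *
go(486.5,169.5,139);a=save('side','s3.png')
go(486.5,169.5,139)
x=cv2.resize(a[220:340,240:360],(600,600))[:600];cv2.imwrite('pics/c3.png',x[:,:,::-1])"
```

```text
t 4.3 pos [490.1 168.5 141.5] [179.8  -0.4  34.9] gap 50.0 F [-0.   0.3 -0. ]
turn [ 0.003 -0.006 -0.002] shift cm [-0.24 -0.29  0.24]
t 4.35 pos [490.1 168.5 141.4] [179.8  -0.4  34.9] gap 50.1 F [ 0.4 -0.   0.3]
turn [ 0.003 -0.006 -0.002] shift cm [-0.24 -0.29  0.24]
```

View pics/c3.png

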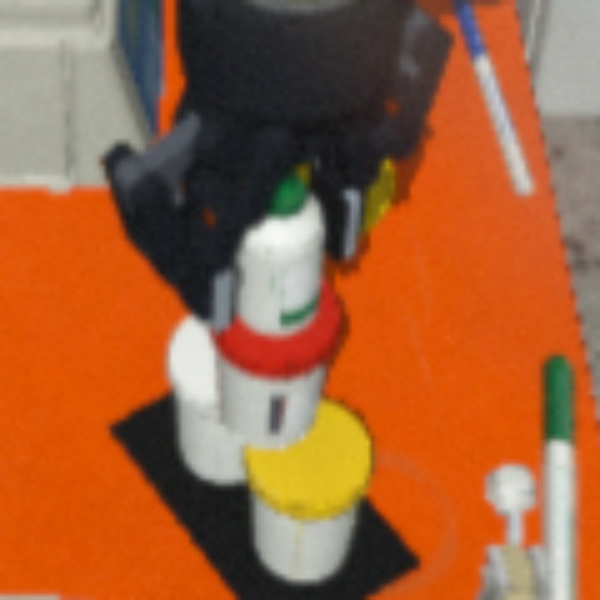

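Pads are clear on both sides: left pad at 232 and bottle edge at 243, bottle edge at 325 and right pad at 345. I'm trimming the pose and closing.

Call:
apply_moves:
  targets: "0.003 -0.006 -0.002 -0.12 -0.15 0.1 5; 0.003 -0.006 -0.002 -0.2 -0.29 0.2 5; 0.003 -0.006 -0.002 -0.2 -0.29 0.2 5; 0.003 -0.006 -0.002 -0.2 -0.29 0.2 4.2; 0.003 -0.006 -0.002 -0.2 -0.29 0.2 3.8"

```text
time: 4.85
tool_pos: [486.7, 169.7, 139.3]
tcp_rot: [180.0, 0.0, 35.0]
ft_force: [0.1, 0.1, -0.1]
finger_gap: 38.1
```

Call:
apply_moves:
  targets: "0 0 0 0 0 0 3.5; 0 0 0 0 0 0 3.2; 0 0 0 0 0 0 2.8; 0 0 0 0 0 0 2.5; 0 0 0 0 0 0 2.5"

```text
time: 5.35
tool_pos: [486.8, 169.8, 139.4]
tcp_rot: [180.0, -0.0, 35.0]
ft_force: [-0.1, 0.3, 2.3]
finger_gap: 31.6
```

```bash
python3 -c "
from h import *
go(486.5,169.5,250)"
```

```text
t 5.35 pos [486.8 169.8 139.4] [180.  -0.  35.] gap 31.6 F [-0.1  0.3  2.3]
turn [ 0. -0.  0.] shift cm [-4.000e-02  1.000e-02 -1.106e+01]
```

Call:
apply_moves:
  targets: "0 0 0 0 0 -0.3 2.5; 0 0 0 0 0 -1.3 2.5; 0 0 0 0 0 -3 2.5; 0 0 0 0 0 -5 2.5; 0 0 0 0 0 -6 2.5"

```text
time: 5.85
tool_pos: [487.7, 170.0, 201.9]
tcp_rot: [179.9, -0.2, 35.0]
ft_force: [0.8, 0.3, -1.2]
finger_gap: 31.2
```

```bash
python3 -c "
from h import *
go(437,-109.5,195);a=save('side','s4.png')
x=cv2.resize(a[200:340,220:360],(600,600))[:600];cv2.imwrite('pics/c4.png',x[:,:,::-1])"
```

```text
t 5.85 pos [487.7 170.  201.9] [179.9  -0.2  35. ] gap 31.2 F [ 0.8  0.3 -1.2]
turn [ 0.001 -0.003  0.   ] shift cm [-20.19  19.98   0.66]
```

View pics/c4.png

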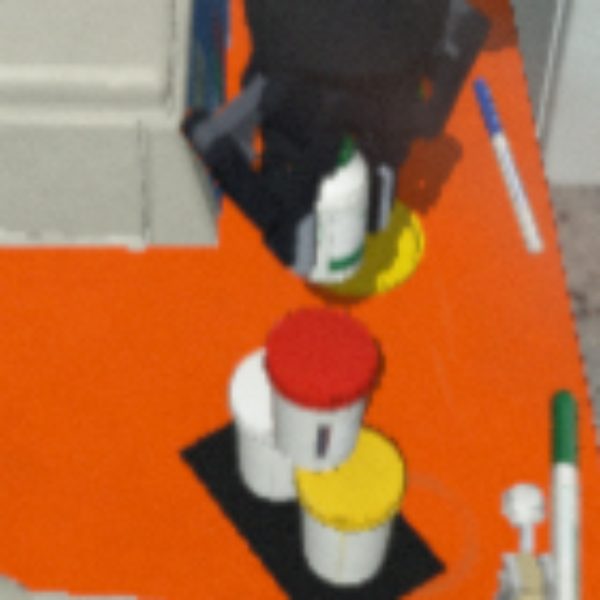

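The bottle is held upright in the jaws. The red cup still stands on the pile, its lid at about (282,295) in the full image. I'm carrying it to the green dish.

Call:
apply_moves:
  targets: "0 0 0 -1 1 0 2.5; 0 0 0 -3 3 0 2.5; 0 0 0 -5.5 5.5 0 2.5; 0 0 0 -8 8 0 2.5; 0 0 0 -10.5 10.5 0 2.5"

```text
time: 6.4
tool_pos: [459.5, 21.7, 197.9]
tcp_rot: [-179.9, 0.1, 35.0]
ft_force: [1.0, 1.2, -0.5]
finger_gap: 31.3
```

Call:
apply_moves:
  targets: "0 0 0 -2.5 2.5 0 2.5; 0 0 0 -5 5 0 2.5; 0 0 0 -7.5 7.5 0 2.5; 0 0 0 -9 9 0 2.5; 0 0 0 -9.6 9.4 0 2.5"

```text
time: 6.9
tool_pos: [434.7, -110.9, 198.1]
tcp_rot: [-179.9, 0.1, 34.8]
ft_force: [-0.3, 0.8, -1.8]
finger_gap: 31.4
```

Call:
apply_moves:
  targets: "0 0 0 0 0 0.5 2.5; 0 0 0 0 0 2 2.5; 0 0 0 0 0 4 2.5; 0 0 0 0 0 5 2.5; 0 0 0 0 0 5 2.5"

```text
time: 7.4
tool_pos: [434.7, -107.1, 146.5]
tcp_rot: [-179.8, 0.1, 35.1]
ft_force: [-0.2, -0.3, -1.5]
finger_gap: 31.3
```

```bash
python3 -c "
from h import *
go(437,-109.5,13)
a=onz('side',[281.7,295.1],129);print('red lid',a)"
```

```text
t 7.4 pos [ 434.7 -107.1  146.5] [-1.798e+02  1.000e-01  3.510e+01] gap 31.3 F [-0.2 -0.3 -1.5]
turn [-0.004  0.003  0.002] shift cm [ 0.09  0.38 13.34]
red lid [485.26755994 173.19079911 129.        ]
```

Call:
apply_moves:
  targets: "0 0 0 0 0.1 2 2.5; 0 0 0 0.1 0.2 5 2.5; 0 0 0 0.1 0.2 8.5 2.5; 0 0 0 0.1 0.2 11 2.5; 0 0 0 0.1 0.2 12 2.5"

```text
time: 7.9
tool_pos: [436.7, -108.6, 27.0]
tcp_rot: [-179.8, 0.1, 35.1]
ft_force: [-0.7, -0.2, -0.2]
finger_gap: 31.7
```

Call:
apply_moves:
  targets: "0 0 0 0 0 0 2.5; 0 0 0 0 0 0 2.5; 0 0 0 0 0 0 2.5; 0 0 0 0 0 0 2.5; 0 0 0 0 0 0 2.5"

```text
time: 8.4
tool_pos: [439.0, -109.9, 30.3]
tcp_rot: [179.9, -0.1, 35.0]
ft_force: [-0.3, 0.4, -0.8]
finger_gap: 31.7
```

```bash
python3 -c "
from h import *
go(437,-109.5,13.5);a=save('side','s5.png');b=save('top','t5.png')
x=cv2.resize(a[170:270,240:340],(400,400))
y=cv2.resize(b[190:290,220:320],(400,400));cv2.imwrite('pics/c5.png',np.hstack([x,y])[:,:,::-1])"
```

```text
t 8.4 pos [ 439.  -109.9   30.3] [ 1.799e+02 -1.000e-01  3.500e+01] gap 31.7 F [-0.3  0.4 -0.8]
turn [ 0.002 -0.001  0.   ] shift cm [-0.14 -0.15  1.68]
```

View pics/c5.png

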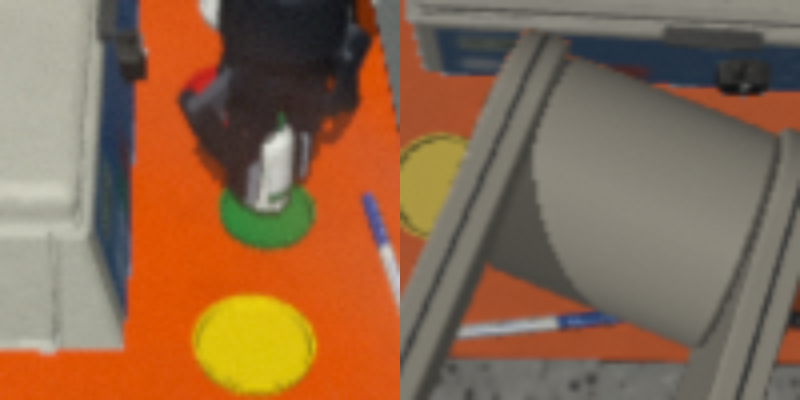

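The bottle hangs inside the outline of the green dish, about 17 mm above its floor (foot at crop (268,208), dish centre (268,215)). I'm lowering it.

Call:
apply_moves:
  targets: "0.002 -0.001 0 -0.1 -0.1 0.4 2.5; 0.002 -0.001 0 -0.14 -0.15 0.8 2.5; 0.002 -0.001 0 -0.14 -0.15 1.2 2.5; 0.002 -0.001 0 -0.14 -0.15 1.5 2.5; 0.002 -0.001 0 -0.14 -0.15 1.5 2.5"

```text
time: 9.0
tool_pos: [435.6, -109.0, 13.5]
tcp_rot: [-179.8, 0.1, 35.0]
ft_force: [-0.4, -0.5, -0.4]
finger_gap: 31.5
```

Call:
apply_moves:
  targets: "0 0 0 0 0 0.05 2.5; 0 0 0 0 0 0.1 2.5; 0 0 0 0 0 0.15 2.5; 0 0 0 0 0 0.15 2.5; 0 0 0 0 0 0.15 2.5"

```text
time: 9.5
tool_pos: [436.4, -109.3, 12.9]
tcp_rot: [-179.9, 0.0, 35.0]
ft_force: [0.2, -1.4, 0.2]
finger_gap: 31.6
```

Call:
apply_moves:
  targets: "0 0 0 0 0 0.05 2.5; 0 0 0 0 0 0.1 2.5; 0 0 0 0 0 0.1 2.5; 0 0 0 0 0 0.1 2.5; 0 0 0 0 0 0.1 2.5"

```text
time: 10.0
tool_pos: [436.5, -109.3, 12.8]
tcp_rot: [-179.9, 0.1, 35.0]
ft_force: [-5.0, 1.9, 12.5]
finger_gap: 31.8
```

Contact at 12.5 N. I'm releasing with a small opening, then going straight up.

Call:
apply_moves:
  targets: "0 0 0 0 0 -0.1 2.8; 0 0 0 0 0 -0.1 3.3; 0 0 0 0 0 -0.1 3.9; 0 0 0 0 0 -0.1 4.7; 0 0 0 0 0 -0.1 5.5"

```text
time: 10.5
tool_pos: [436.1, -109.2, 12.6]
tcp_rot: [-179.9, 0.1, 35.0]
ft_force: [-0.1, 0.1, -0.2]
finger_gap: 54.7
```

Call:
apply_moves:
  targets: "0 0 0 0 0 -0.5 6; 0 0 0 0 0 -2 6.5; 0 0 0 0 0 -5 7; 0 0 0 0 0 -9 8; 0 0 0 0 0 -13.5 8"

```text
time: 11.0
tool_pos: [435.4, -109.0, 148.4]
tcp_rot: [-179.8, 0.1, 35.0]
ft_force: [0.8, -0.9, 0.4]
finger_gap: 79.7
```

```bash
python3 -c "
from h import *
go(486.5,170.5,205);a=save('side','s6.png')
x=cv2.resize(a[170:330,220:360],(525,600));cv2.imwrite('pics/c6.png',x[:,:,::-1])
for q in('dropper_green_mid','cup_red_mid'):print(q,[(np.round(r['at'],1),r['confidence'],onz('side',r['at'],41 if 'dr' in q else 97.5).round(1)) for r in place_of('side',q)[:2]])
"
```

```text
t 11.0 pos [ 435.4 -109.   148.4] [-1.798e+02  1.000e-01  3.500e+01] gap 79.7 F [ 0.8 -0.9  0.4]
turn [-0.004  0.002  0.   ] shift cm [ 20.21 -19.98  -5.63]
dropper_green_mid [(array([214.8, 309.5]), 0.83, array([431.1, -99.6,  41. ])), (array([222.4, 306.4]), 0.46, array([440.8, -72.5,  41. ]))]
cup_red_mid []
```

View pics/c6.png

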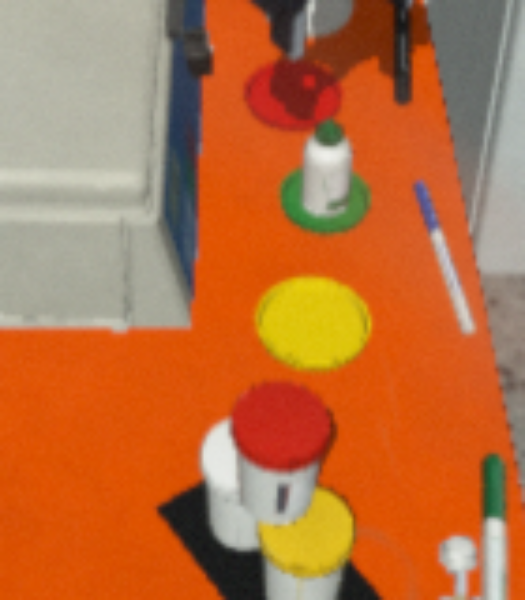

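The dropper stands upright inside the green dish (crop (325,190)). The red cup is undisturbed. Next is the red cup.

Call:
apply_moves:
  targets: "0 0 0 0 0 -4 8.5; 0 0 0 3 -3 -6 8.5; 0 0 0 6.3 -6.3 -6 8.5; 0 0 0 9.7 -9.6 -6 8.5; 0 0 0 13 -12.9 -6 8.5"

```text
time: 11.65
tool_pos: [468.7, 72.5, 207.1]
tcp_rot: [-179.9, 0.1, 35.0]
ft_force: [1.8, -0.2, 0.3]
finger_gap: 84.7
```

Call:
apply_moves:
  targets: "0 0 0 2.5 -2.5 0 8.5; 0 0 0 5 -5 0 8.5; 0 0 0 6.8 -6.7 0 8.5; 0 0 0 7.2 -7.1 0 8.5; 0 0 0 7.2 -7.1 0 8.5"

```text
time: 12.15
tool_pos: [486.6, 170.7, 206.8]
tcp_rot: [-179.9, 0.2, 35.1]
ft_force: [-0.0, -0.6, -0.2]
finger_gap: 85.0
```

Call:
apply_moves:
  targets: "0 0 0 0 0 0 8.5; 0 0 0 0 0 0 8.5; 0 0 0 0 0 0 8.5; 0 0 0 0 0 0 8.5; 0 0 0 0 0 0 8.5"

```text
time: 12.65
tool_pos: [487.4, 169.8, 208.1]
tcp_rot: [-179.9, 0.0, 35.0]
ft_force: [0.4, -0.3, -0.0]
finger_gap: 84.7
```

```bash
python3 -c "
from h import *
go(486,170.5,101)
c=cv2.imread('pics/s6.png') if 0 else None
h=0
s6=cv2.imread('pics/c6.png')
"
```

```text
t 12.65 pos [487.4 169.8 208.1] [-179.9    0.    35. ] gap 84.7 F [ 0.4 -0.3 -0. ]
turn [-0.002  0.001 -0.001] shift cm [-0.07 -0.11 10.71]
```

Call:
apply_moves:
  targets: "0 0 0 0 0 2 8.5; 0 0 0 -0.05 -0.1 5 8.5; 0 0 0 -0.05 -0.1 8 8.2; 0 0 0 -0.05 -0.1 10 7.6; 0 0 0 -0.05 -0.1 10.7 7"

```text
time: 13.15
tool_pos: [484.3, 170.4, 98.3]
tcp_rot: [-179.8, 0.3, 35.0]
ft_force: [0.3, -0.5, -0.2]
finger_gap: 69.8
```

Call:
apply_moves:
  targets: "0 0 0 0 0 0 6.6; 0 0 0 0 0 0 6.3; 0 0 0 0 0 0 6; 0 0 0 0 0 0 5.8; 0 0 0 0 0 0 5.6"

```text
time: 13.65
tool_pos: [486.7, 171.1, 101.8]
tcp_rot: [-179.9, -0.0, 35.0]
ft_force: [0.1, 0.0, -1.0]
finger_gap: 55.7
```

```bash
python3 -c "
from h import *
go(486,170.5,101);a=save('side','s7.png')
x=cv2.resize(a[220:340,240:360],(600,600));cv2.imwrite('pics/c7.png',x[:,:,::-1])
"
```

```text
t 13.65 pos [486.7 171.1 101.8] [-179.9   -0.    35. ] gap 55.7 F [ 0.1  0.  -1. ]
turn [-0.002 -0.     0.   ] shift cm [-0.09  0.01  0.08]
```

View pics/c7.png

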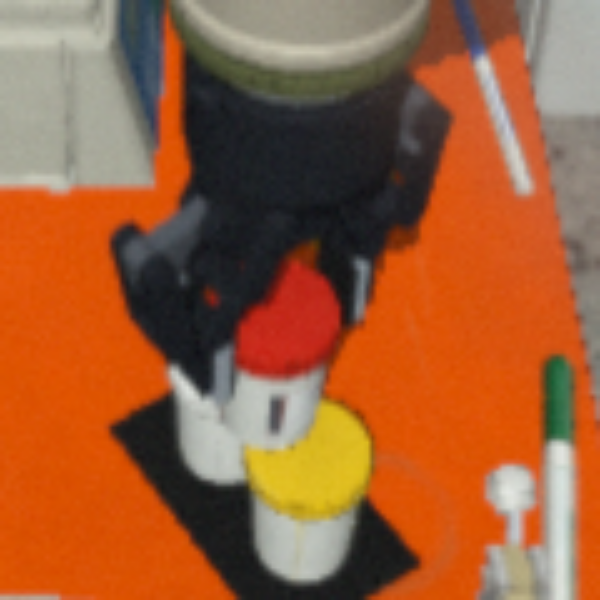

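The jaws (about 225 and 355 in the crop) straddle the red lid (235–340) at the right height. I'm closing and lifting.

Call:
apply_moves:
  targets: "0 0 0 0 0 0 5.3; 0 0 0 0 0 0 5; 0 0 0 0 0 0 4.5; 0 0 0 0 0 0 4.3; 0 0 0 0 0 0 4.3"
  force: 40

```text
time: 14.2
tool_pos: [486.4, 171.0, 101.4]
tcp_rot: [-179.9, 0.0, 35.0]
ft_force: [0.3, 0.2, 4.4]
finger_gap: 47.3
```

Call:
apply_moves:
  targets: "0 0 0 0 0 -0.2 4.3; 0 0 0 0 0 -0.9 4.3; 0 0 0 0 0 -2 4.3; 0 0 0 0 0 -3.5 4.3; 0 0 0 0 0 -5 4.3"

```text
time: 14.7
tool_pos: [486.4, 170.9, 152.7]
tcp_rot: [-179.9, 0.0, 35.0]
ft_force: [-0.1, 0.7, -0.7]
finger_gap: 46.8
```

```bash
python3 -c "
from h import *
go(451.5,-219,160);a=save('side','s8.png')
x=cv2.resize(a[200:340,230:370],(600,600));cv2.imwrite('pics/c8.png',x[:,:,::-1])
"
```

```text
t 14.7 pos [486.4 170.9 152.7] [-179.9    0.    35. ] gap 46.8 F [-0.1  0.7 -0.7]
turn [-0.002  0.     0.   ] shift cm [-25.23  29.93  -0.77]
```

View pics/c8.png

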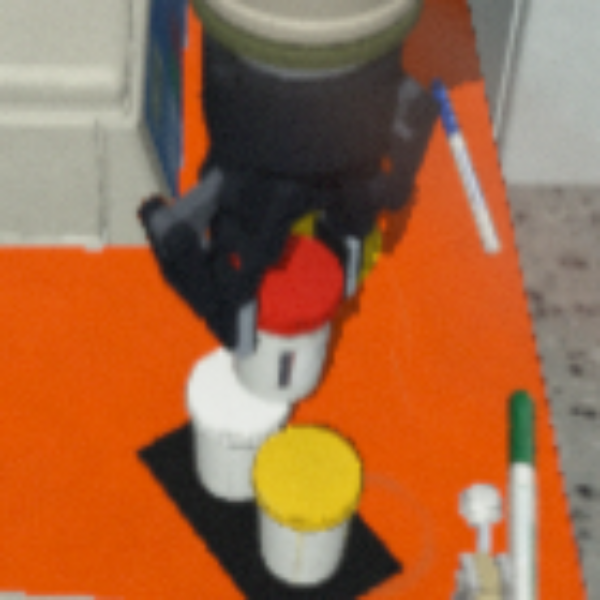

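```bash
python3 -c "
from h import *
print(tri('side',[186,272.5],'top',[209,305]),tri('side',[186,272.5],'top',[211,305]))
for z in(80,120,160):print(z,onz('top',[211.5,305],z),onz('side',[186,272.5],z))
"
```

```text
(array([ 523.60478583, -195.48344185,   55.4013312 ]), np.float64(0.40581044161322893)) (array([ 521.06333222, -195.92244432,   54.48635001]), np.float64(4.721148455348181))
80 [ 514.79797531 -192.48389861   80.        ] [ 523.91199585 -166.09715828   80.        ]
120 [ 510.7077873  -187.57192295  120.        ] [ 524.7357885  -118.39968922  120.        ]
160 [ 506.61759929 -182.65994729  160.        ] [525.55958115 -70.70222016 160.        ]
```

Call:
apply_moves:
  targets: "0 0 0 -0.7 0.8 -0.8 4.3; 0 0 0 -2.4 2.8 -0.8 4.3; 0 0 0 -4.9 5.8 -0.8 4.3; 0 0 0 -7.6 9 -0.8 4.3; 0 0 0 -10.3 12.2 -0.8 4.3"

```text
time: 15.25
tool_pos: [471.1, 10.0, 159.0]
tcp_rot: [-179.9, 0.1, 35.1]
ft_force: [0.6, -0.6, 0.2]
finger_gap: 47.1
```

Call:
apply_moves:
  targets: "0 0 0 -2.7 3.2 0 4.3; 0 0 0 -5.4 6.4 0 4.3; 0 0 0 -8.1 9.6 0 4.3; 0 0 0 -10.8 12.8 0 4.3; 0 0 0 -13 15.4 0 4.3"

```text
time: 15.75
tool_pos: [452.6, -191.5, 158.9]
tcp_rot: [-179.9, 0.1, 34.9]
ft_force: [0.4, -0.3, -1.2]
finger_gap: 47.3
```

Call:
apply_moves:
  targets: "0 0 0 -1 1.2 0 4.3; 0 0 0 -1.5 1.8 0 4.3; 0 0 0 -1.9 2.2 0 4.3; 0 0 0 -1.9 2.2 0 4.3; 0 0 0 -1.9 2.2 0 4.3"

```text
time: 16.25
tool_pos: [450.9, -216.8, 158.6]
tcp_rot: [-179.9, 0.0, 35.1]
ft_force: [0.9, -0.0, -0.6]
finger_gap: 47.0
```

```bash
python3 -c "
from h import *
go(450,-219,38.4)"
```

```text
t 16.25 pos [ 450.9 -216.8  158.6] [-179.9    0.    35.1] gap 47.0 F [ 0.9 -0.  -0.6]
turn [-0.002  0.001  0.001] shift cm [-0.19  0.16 12.02]
```

Call:
apply_moves:
  targets: "0 0 0 -0.1 0.1 1.5 4.3; 0 0 0 -0.15 0.15 4 4.3; 0 0 0 -0.15 0.15 7 4.3; 0 0 0 -0.15 0.15 9 4.3; 0 0 0 -0.15 0.15 10 4.3"

```text
time: 16.75
tool_pos: [448.4, -218.0, 55.2]
tcp_rot: [-179.6, 0.2, 35.1]
ft_force: [-0.8, -0.5, 0.4]
finger_gap: 47.1
```

Call:
apply_moves:
  targets: "0 0 0 0 0 0.3 4.3; 0 0 0 0 0 0.6 4.3; 0 0 0 0 0 0.8 4.3; 0 0 0 0 0 0.8 4.3; 0 0 0 0 0 0.8 4.3"

```text
time: 17.25
tool_pos: [450.7, -220.1, 51.4]
tcp_rot: [-180.0, 0.0, 35.0]
ft_force: [0.2, -0.6, -1.5]
finger_gap: 46.9
```

Call:
apply_moves:
  targets: "0 0 0 0 0 0 4.3; 0 0 0 0 0 0 4.3; 0 0 0 0 0 0 4.3; 0 0 0 0 0 0 4.3; 0 0 0 0 0 0 4.3"

```text
time: 17.75
tool_pos: [450.2, -219.8, 50.6]
tcp_rot: [-179.9, 0.1, 35.0]
ft_force: [-0.4, 0.0, -1.2]
finger_gap: 47.0
```

```bash
python3 -c "
from h import *
go(450,-219,38.4);a=save('side','s9.png')
x=cv2.resize(a[150:250,240:340],(600,600));cv2.imwrite('pics/c9.png',x[:,:,::-1])
"
```

```text
t 17.75 pos [ 450.2 -219.8   50.6] [-1.799e+02  1.000e-01  3.500e+01] gap 47.0 F [-0.4  0.  -1.2]
turn [-0.002  0.001  0.   ] shift cm [ 0.03 -0.07  1.22]
```

View pics/c9.png

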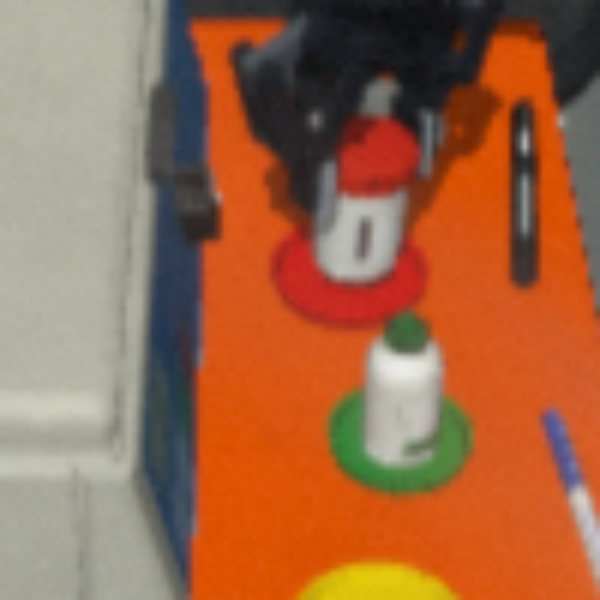

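The red cup hangs just above the red dish (foot at crop (358,270), dish centre (350,272)). I'm lowering it gently.

Call:
apply_moves:
  targets: "0 0 0 0 0 0.3 4.3; 0 0 0 0 0 0.6 4.3; 0 0 0 0 0 0.9 4.3; 0 0 0 0 0 1.05 4.3; 0 0 0 0 0 1.05 4.3"

```text
time: 18.3
tool_pos: [449.9, -219.6, 39.7]
tcp_rot: [-179.8, 0.1, 35.0]
ft_force: [0.6, -0.8, -1.0]
finger_gap: 47.2
```

Call:
apply_moves:
  targets: "0 0 0 0 0 0.05 4.3; 0 0 0 0 0 0.1 4.3; 0 0 0 0 0 0.15 4.3; 0 0 0 0 0 0.2 4.3; 0 0 0 0 0 0.2 4.3"

```text
time: 18.8
tool_pos: [450.3, -219.9, 38.3]
tcp_rot: [-179.9, 0.1, 35.0]
ft_force: [-0.3, -0.2, -0.1]
finger_gap: 46.8
```

Call:
apply_moves:
  targets: "0 0 0 0 0 0.05 4.3; 0 0 0 0 0 0.1 4.3; 0 0 0 0 0 0.1 4.3; 0 0 0 0 0 0.1 4.3; 0 0 0 0 0 0.1 4.3"

```text
time: 19.3
tool_pos: [450.7, -220.2, 38.2]
tcp_rot: [-180.0, 0.0, 35.0]
ft_force: [-2.7, 1.3, 9.0]
finger_gap: 47.2
```

Call:
apply_moves:
  targets: "0 0 0 0 0 -0.1 4.9; 0 0 0 0 0 -0.1 5.3; 0 0 0 0 0 -0.1 5.8; 0 0 0 0 0 -0.1 6.3; 0 0 0 0 0 -0.1 6.6"

```text
time: 19.8
tool_pos: [450.0, -219.7, 37.9]
tcp_rot: [-179.9, 0.1, 35.0]
ft_force: [0.5, 0.2, -0.3]
finger_gap: 65.9
```

Call:
apply_moves:
  targets: "0 0 0 0 0 -0.5 6.6; 0 0 0 0 0 -2 6.6; 0 0 0 0 0 -5 6.6; 0 0 0 0 0 -8.5 6.6; 0 0 0 0 0 -12 7"

```text
time: 20.3
tool_pos: [450.0, -219.7, 159.4]
tcp_rot: [-179.9, 0.1, 35.0]
ft_force: [0.5, -0.8, 0.2]
finger_gap: 70.1
```

```bash
python3 - <<'E'
from h import *
go(470.5,192,160);a=save('side','s10.png')
x=cv2.resize(a[150:340,240:360],(400,633))[:600];cv2.imwrite('pics/c10.png',x[:,:,::-1])
h=cv2.cvtColor(a[:,:,::-1].copy(),cv2.COLOR_BGR2HSV);m=cv2.inRange(h,(22,120,60),(34,255,255));m[:292]=0;m[:,:280]=0;m[:,325:]=0
n,l,s,c=cv2.connectedComponentsWithStats(m);i=1+np.argmax(s[1:,4]);print('ylid',c[i][::-1],s[i],onz('side',c[i][::-1],63))
for q in('cup_yellow_mid','cup_white_mid','cup_red_mid'):print(q,[(np.round(r['at'],1),r['confidence'],onz('side',r['at'],34.5).round(1)) for r in place_of('side',q)[:2]])
E
```

```text
t 20.3 pos [ 450.  -219.7  159.4] [-1.799e+02  1.000e-01  3.500e+01] gap 70.1 F [ 0.5 -0.8  0.2]
turn [-0.003  0.001  0.   ] shift cm [ 25.29 -32.55  -0.  ]
ylid [311.3747495  301.06212425] [289 300  25  24 499] [471.9664282  193.66538116  63.        ]
cup_yellow_mid [(array([319.2, 298.5]), 0.9, array([475.5, 192.8,  34.5]))]
cup_white_mid [(array([299.7, 286.1]), 0.85, array([498.6, 147.5,  34.5])), (array([316.6, 204.1]), 0.15, array([664.6, 187.7,  34.5]))]
cup_red_mid [(array([215.7, 308.4]), 0.7, array([ 433.2, -103. ,   34.5])), (array([184.1, 297.8]), 0.66, array([ 452.9, -228.5,   34.5]))]
```

View pics/c10.png

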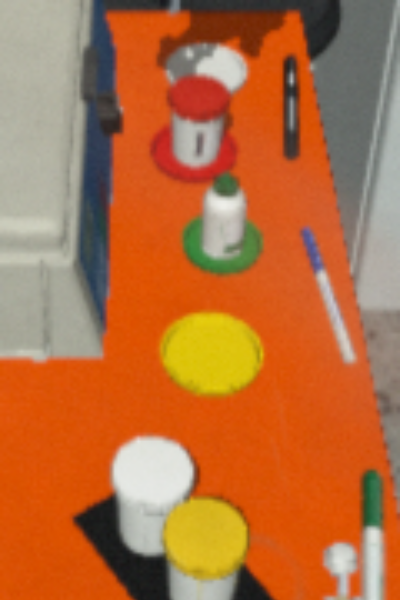

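The red cup stands upright in the red dish (crop (197,150)). Yellow is at (210,550) and white at (150,490), both standing on the mat. Yellow next.

Call:
apply_moves:
  targets: "0 0 0 1 -1.3 0 7; 0 0 0 3.7 -4.8 0 8; 0 0 0 6.6 -8.5 0 8.5; 0 0 0 9.5 -12.2 0 8.5; 0 0 0 12.4 -15.9 0 8.5"

```text
time: 21.0
tool_pos: [459.1, -15.9, 156.6]
tcp_rot: [-179.8, 0.2, 35.0]
ft_force: [0.9, -0.6, -0.1]
finger_gap: 85.1
```

Call:
apply_moves:
  targets: "0 0 0 2.9 -3.7 0 8.5; 0 0 0 5.8 -7.4 0 8.5; 0 0 0 8.7 -11.1 0 8.5; 0 0 0 11 -14.1 0 8.5; 0 0 0 12.5 -16 0 8.5"

```text
time: 21.5
tool_pos: [469.2, 187.4, 156.7]
tcp_rot: [-179.8, 0.2, 35.1]
ft_force: [-0.1, -0.9, 0.4]
finger_gap: 85.1
```

Call:
apply_moves:
  targets: "0 0 0 0.4 -0.5 0 8.5; 0 0 0 0.4 -0.5 0 8.5; 0 0 0 0.4 -0.5 0 8.5; 0 0 0 0.4 -0.5 0 8.5; 0 0 0 0.4 -0.5 0 8.5"

```text
time: 22.0
tool_pos: [471.9, 189.6, 158.5]
tcp_rot: [-179.9, 0.1, 34.9]
ft_force: [-0.7, -0.7, 0.2]
finger_gap: 85.0
```

```bash
python3 -c "
from h import *
go(471.5,191.5,38.5)"
```

```text
t 22.0 pos [471.9 189.6 158.5] [-1.799e+02  1.000e-01  3.490e+01] gap 85.0 F [-0.7 -0.7  0.2]
turn [-0.002  0.001 -0.002] shift cm [ 0.09 -0.15 12.  ]
```

Call:
apply_moves:
  targets: "0 0 0 0.1 -0.15 2 8.5; 0 0 0 0.1 -0.15 5.5 8.5; 0 0 0 0.1 -0.15 9 8.2; 0 0 0 0.1 -0.15 11 7.6; 0 0 0 0.1 -0.15 11.9 7"

```text
time: 22.5
tool_pos: [469.8, 191.3, 37.0]
tcp_rot: [-179.8, 0.3, 34.9]
ft_force: [0.1, -0.2, -0.2]
finger_gap: 69.6
```

Call:
apply_moves:
  targets: "0 0 0 0 0 0 6.6; 0 0 0 0 0 0 6.3; 0 0 0 0 0 0 6; 0 0 0 0 0 0 5.8; 0 0 0 0 0 0 5.6"

```text
time: 23.0
tool_pos: [472.2, 192.8, 40.5]
tcp_rot: [-179.9, -0.0, 35.0]
ft_force: [0.3, 0.3, -0.1]
finger_gap: 56.0
```

```bash
python3 -c "
from h import *
go(471.5,191.5,38.5);a=save('side','s11.png')
x=cv2.resize(a[250:350,250:350],(600,600));cv2.imwrite('pics/c11.png',x[:,:,::-1])
"
```

```text
t 23.0 pos [472.2 192.8  40.5] [-179.9   -0.    35. ] gap 56.0 F [ 0.3  0.3 -0.1]
turn [-0.001 -0.001  0.   ] shift cm [-0.13  0.07  0.2 ]
```

View pics/c11.png

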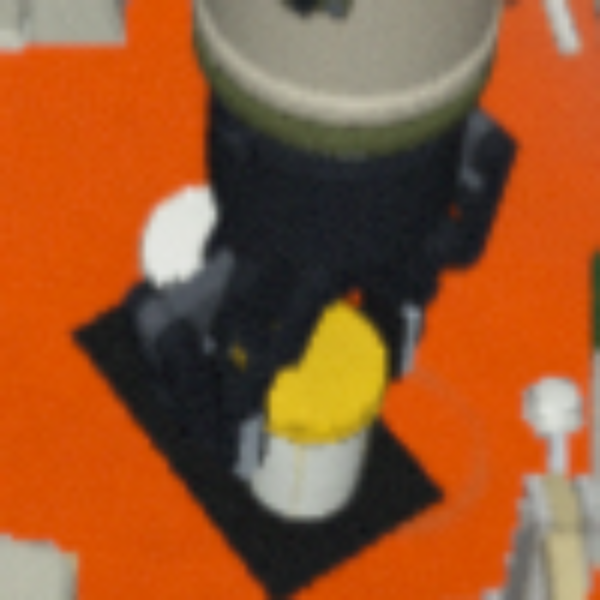

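The jaws straddle the yellow lid (left pad at 262, lid 268–385, right pad at 403). I'm closing and lifting.

Call:
apply_moves:
  targets: "0 0 0 -0.05 0 0.2 5.4; 0 0 0 -0.05 0 0.2 5; 0 0 0 -0.05 0 0.2 4.5; 0 0 0 -0.05 0 0.2 4.3; 0 0 0 -0.05 0 0.2 4.3"

```text
time: 23.55
tool_pos: [471.4, 192.3, 37.8]
tcp_rot: [-179.9, 0.0, 35.0]
ft_force: [-0.1, -0.2, 3.1]
finger_gap: 47.8
```

Call:
apply_moves:
  targets: "0 0 0 0 0 -0.2 4.3; 0 0 0 0 0 -0.9 4.3; 0 0 0 0 0 -2.4 4.3; 0 0 0 0 0 -5 4.3; 0 0 0 0 0 -8 4.3"

```text
time: 24.05
tool_pos: [470.5, 192.0, 118.6]
tcp_rot: [-179.9, 0.1, 35.0]
ft_force: [0.0, 0.2, -2.2]
finger_gap: 47.8
```

```bash
python3 -c "
from h import *
go(448.5,-1,130)"
```

```text
t 24.05 pos [470.5 192.  118.6] [-1.799e+02  1.000e-01  3.500e+01] gap 47.8 F [ 0.   0.2 -2.2]
turn [-0.003  0.002  0.   ] shift cm [-12.88  14.54  -1.15]
```

Call:
apply_moves:
  targets: "0 0 0 -0.8 0.9 -1 4.3; 0 0 0 -2.6 3 -1.2 4.3; 0 0 0 -5.2 5.9 -1.2 4.3; 0 0 0 -7.9 8.9 -1.2 4.3; 0 0 0 -10.3 11.6 -1.2 4.3"

```text
time: 24.55
tool_pos: [452.6, 36.0, 129.4]
tcp_rot: [-179.9, 0.1, 35.0]
ft_force: [0.9, -0.9, -0.5]
finger_gap: 47.5
```

Call:
apply_moves:
  targets: "0 0 0 -1.4 1.6 0 4.3; 0 0 0 -2.3 2.6 0 4.3; 0 0 0 -2.6 2.9 0 4.3; 0 0 0 -2.6 2.9 0 4.3; 0 0 0 -2.6 2.9 0 4.3"

```text
time: 25.05
tool_pos: [448.8, 0.1, 129.4]
tcp_rot: [-179.9, 0.0, 35.0]
ft_force: [0.9, -0.2, -0.2]
finger_gap: 48.0
```

```bash
python3 -c "
from h import *
go(448.5,-1,37.8);a=save('side','s12.png')
x=cv2.resize(a[200:320,240:360],(600,600));cv2.imwrite('pics/c12.png',x[:,:,::-1])"
```

```text
t 25.05 pos [4.488e+02 1.000e-01 1.294e+02] [-179.9    0.    35. ] gap 48.0 F [ 0.9 -0.2 -0.2]
turn [-0.002  0.001  0.001] shift cm [-0.08  0.1   9.16]
```

View pics/c12.png

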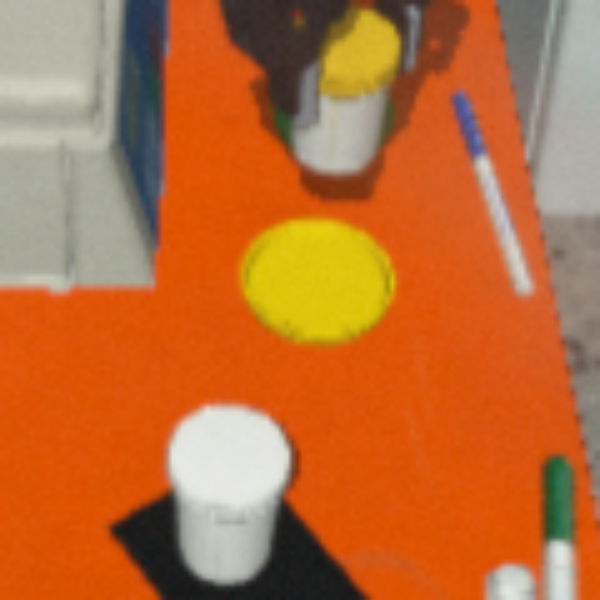

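The yellow cup is held upright above and behind the yellow dish. The dish is now fully visible, centred at crop (319,280). White is undisturbed.

```bash
python3 - <<'E'
from h import *
def blob(im,r0,r1,c0,c1):
    h=cv2.cvtColor(im,cv2.COLOR_BGR2HSV);m=cv2.inRange(h,(22,120,60),(34,255,255));k=np.zeros_like(m);k[r0:r1,c0:c1]=m[r0:r1,c0:c1]
    return cv2.fitEllipse(max(cv2.findContours(k,0,1)[0],key=cv2.contourArea))[0][::-1]
a=cv2.imread('pics/c12.png')
h=cv2.cvtColor(a,cv2.COLOR_BGR2HSV);m=cv2.inRange(h,(22,120,60),(34,255,255));m[:200]=0
e=cv2.fitEllipse(max(cv2.findContours(m,0,1)[0],key=cv2.contourArea));c=[200+e[0][1]/5-.4,240+e[0][0]/5-.4];print(e,c,onz('side',c,9),onz('side',c,5))
t=blob(cv2.imread('pics/t0.png'),215,258,208,252);print(t,onz('top',t,9),tri('side',c,'top',t))
go(448.5,-1,37.8)
E
```

```text
((317.2112121582031, 280.7117919921875), (120.32770538330078, 149.97682189941406), 97.45499420166016) [255.74235839843752, 303.04224243164066] [452.63659794   7.06978326   9.        ] [452.18866677   3.65007151   5.        ]
(236.42845153808594, 230.0492706298828) [450.98949095   0.68151455   9.        ] (array([451.52410848,   1.23912645,   2.11550289]), np.float64(0.6917880191477177))
t 25.1 pos [4.488e+02 3.000e-01 1.293e+02] [-179.9    0.    35.1] gap 47.5 F [ 0.1  0.3 -0.4]
turn [-0.002  0.001  0.001] shift cm [-0.09  0.1   9.15]
```

Call:
apply_moves:
  targets: "0 0 0 0.2 0 1.5 4.3; 0 0 0 0.3 0 4 4.3; 0 0 0 0.3 0 6 4.3; 0 0 0 0.3 0 7.3 4.3; 0 0 0 0.3 0 8 4.3"

```text
time: 25.6
tool_pos: [450.3, 2.0, 48.1]
tcp_rot: [-179.8, 0.1, 35.1]
ft_force: [0.4, -0.3, 0.0]
finger_gap: 47.7
```

Call:
apply_moves:
  targets: "0 0 0 0 0 0.3 4.3; 0 0 0 0 0 0.6 4.3; 0 0 0 0 0 0.8 4.3; 0 0 0 0 0 0.8 4.3; 0 0 0 0 0 0.8 4.3"

```text
time: 26.1
tool_pos: [451.4, 1.1, 41.9]
tcp_rot: [-179.9, 0.0, 35.0]
ft_force: [-0.1, -0.6, -1.0]
finger_gap: 47.6
```

Call:
apply_moves:
  targets: "0 0 0 0 0 0 4.3; 0 0 0 0 0 0 4.3; 0 0 0 0 0 0.05 4.3; 0 0 0 0 0 0.1 4.3; 0 0 0 0 0 0.1 4.3"

```text
time: 26.6
tool_pos: [451.0, 1.2, 40.3]
tcp_rot: [-179.9, 0.1, 35.0]
ft_force: [-0.1, 0.4, -1.2]
finger_gap: 47.6
```

Call:
apply_moves:
  targets: "0 0 0 0 0 0.05 4.3; 0 0 0 0 0 0.1 4.3; 0 0 0 0 0 0.15 4.3; 0 0 0 0 0 0.2 4.3; 0 0 0 0 0 0.2 4.3"

```text
time: 27.1
tool_pos: [451.0, 1.2, 38.3]
tcp_rot: [-179.9, 0.1, 35.0]
ft_force: [-0.2, -0.6, -0.2]
finger_gap: 48.3
```

Call:
apply_moves:
  targets: "0 0 0 0 0 0.04 4.3; 0 0 0 0 0 0.08 4.3; 0 0 0 0 0 0.08 4.3; 0 0 0 0 0 0.08 4.3; 0 0 0 0 0 0.08 4.3"

```text
time: 27.6
tool_pos: [451.2, 1.2, 37.8]
tcp_rot: [-179.9, 0.0, 35.0]
ft_force: [-1.9, -0.7, 3.5]
finger_gap: 48.0
```

Contact at 3.5 N. Releasing.

Call:
apply_moves:
  targets: "0 0 0 0 0 0 4.9; 0 0 0 0 0 0 5.3; 0 0 0 0 0 0 5.8; 0 0 0 0 0 0 6.3; 0 0 0 0 0 0 6.6"

```text
time: 28.1
tool_pos: [451.0, 1.3, 37.5]
tcp_rot: [-179.9, 0.1, 35.0]
ft_force: [0.1, -0.3, -0.2]
finger_gap: 66.2
```

Call:
apply_moves:
  targets: "0 0 0 0 0 -0.5 6.6; 0 0 0 0 0 -2 6.6; 0 0 0 0 0 -5 6.6; 0 0 0 0 0 -8.5 6.6; 0 0 0 0 0 -12 7"

```text
time: 28.6
tool_pos: [450.9, 1.2, 158.9]
tcp_rot: [-179.9, 0.1, 35.0]
ft_force: [0.5, -0.4, -0.3]
finger_gap: 69.8
```

```bash
python3 - <<'E'
from h import *
a=save('side','s13.png')
for q,z in(('cup_yellow_mid',37.5),('cup_white_mid',34.5)):print(q,[(np.round(r['at'],1),r['confidence'],onz('side',r['at'],z).round(1)) for r in place_of('side',q)[:2]])
w=cv2.imread('pics/c12.png');h=cv2.cvtColor(w,cv2.COLOR_BGR2HSV);m=cv2.inRange(h,(0,0,190),(180,60,255));m[:390]=0;m[510:]=0;m[:,:150]=0;m[:,310:]=0
e=cv2.fitEllipse(max(cv2.findContours(m,0,1)[0],key=cv2.contourArea));c=[200+e[0][1]/5-.4,240+e[0][0]/5-.4];print(e,onz('side',c,66))
go(500.5,147,160)
E
```

```text
cup_yellow_mid [(array([248.4, 304. ]), 0.8, array([452.1,   9.3,  37.5])), (array([297.4, 284.7]), 0.71, array([501.5, 143.9,  37.5]))]
cup_white_mid [(array([297.6, 285.1]), 0.89, array([500.5, 142.3,  34.5]))]
((227.83570861816406, 459.5301513671875), (106.0129165649414, 119.40137481689453), 88.64505767822266) [501.45856752 149.88811573  66.        ]
t 28.75 pos [453.5   0.9 161.1] [179.9  -0.2  35. ] gap 69.9 F [-1.4 -0.7  0.5]
turn [ 0.002 -0.004  0.   ] shift cm [12.23 -9.27  0.13]
```

Call:
apply_moves:
  targets: "0 0 0 1.2 -0.9 0 7.5; 0 0 0 4 -3 0 8.5; 0 0 0 7.5 -5.6 0 8.5; 0 0 0 10.5 -7.9 0 8.5; 0 0 0 12.2 -9.2 0 8.5"

```text
time: 29.25
tool_pos: [498.0, 148.8, 156.4]
tcp_rot: [-179.8, 0.1, 35.1]
ft_force: [-0.1, -0.8, 0.2]
finger_gap: 85.3
```

Call:
apply_moves:
  targets: "0 0 0 0 0 0 8.5; 0 0 0 0 0 0 8.5; 0 0 0 0 0 0 8.5; 0 0 0 0 0 0 8.5; 0 0 0 0 0 0 8.5"

```text
time: 29.75
tool_pos: [498.4, 145.6, 157.6]
tcp_rot: [-179.9, 0.1, 34.9]
ft_force: [0.3, -0.0, 0.3]
finger_gap: 85.0
```

```bash
python3 -c "
from h import *
go(501,147,38)"
```

```text
t 29.75 pos [498.4 145.6 157.6] [-1.799e+02  1.000e-01  3.490e+01] gap 85.0 F [ 0.3 -0.   0.3]
turn [-0.002  0.001 -0.001] shift cm [ 0.31  0.06 11.96]
```

Call:
apply_moves:
  targets: "0 0 0 0.2 0 2 8.5; 0 0 0 0.3 0 5.5 8.5; 0 0 0 0.3 0 9 8.2; 0 0 0 0.3 0 11 7.6; 0 0 0 0.3 0 11.9 7"

```text
time: 30.25
tool_pos: [498.8, 147.4, 36.1]
tcp_rot: [-179.8, 0.3, 35.0]
ft_force: [-0.8, 0.4, 0.4]
finger_gap: 69.7
```

Call:
apply_moves:
  targets: "0 0 0 0 0 0 6.6; 0 0 0 0 0 0 6.3; 0 0 0 0 0 0 6.1; 0 0 0 0 0 0 5.9; 0 0 0 0 0 0 5.8"

```text
time: 30.75
tool_pos: [501.4, 148.4, 39.6]
tcp_rot: [-179.9, -0.0, 35.0]
ft_force: [-0.2, 0.6, -0.5]
finger_gap: 58.0
```

```bash
python3 -c "
from h import *
go(501,147,37.8)"
```

```text
t 30.75 pos [501.4 148.4  39.6] [-179.9   -0.    35. ] gap 58.0 F [-0.2  0.6 -0.5]
turn [-0.001 -0.     0.   ] shift cm [-0.11  0.1   0.18]
```

Call:
apply_moves:
  targets: "0 0 0 -0.05 0.05 0.15 5.5; 0 0 0 -0.05 0.05 0.15 5.1; 0 0 0 -0.05 0.05 0.15 4.6; 0 0 0 -0.05 0.05 0.15 4.3; 0 0 0 -0.05 0.05 0.15 4.3"

```text
time: 31.25
tool_pos: [500.6, 147.6, 37.3]
tcp_rot: [-179.9, 0.1, 35.0]
ft_force: [-0.7, -0.5, 3.6]
finger_gap: 47.9
```

Call:
apply_moves:
  targets: "0 0 0 0 0 -0.2 4.3; 0 0 0 0 0 -0.9 4.3; 0 0 0 0 0 -2.9 4.3; 0 0 0 0 0 -6.5 4.3; 0 0 0 0 0 -11 4.3"

```text
time: 31.75
tool_pos: [498.9, 147.1, 146.5]
tcp_rot: [-179.8, 0.3, 35.0]
ft_force: [1.4, 0.6, -1.2]
finger_gap: 48.0
```

```bash
python3 - <<'E'
from h import *
a=cv2.imread('pics/s13.png') # rgb order irrelevant for white; saved bgr
b=cv2.imread('pics/t0.png')
for n,im,(r0,r1,c0,c1) in(('side',a,(158,184,283,320)),('top',b,(226,264,333,374))):
    h=cv2.cvtColor(im,cv2.COLOR_BGR2HSV);m=cv2.inRange(h,(0,0,130),(180,90,255));k=np.zeros_like(m);k[r0:r1,c0:c1]=m[r0:r1,c0:c1]
    c=max(cv2.findContours(k,0,1)[0],key=cv2.contourArea);e=cv2.fitEllipse(c);print(n,e,onz(n,e[0][::-1],9),onz(n,e[0][::-1],5))
go(434,-329.5,165)
E
```

```text
side ((291.94525146484375, 169.08358764648438), (3.6508522033691406, 9.9779634475708), 15.004054069519043) [ 463.52957561 -329.41354105    9.        ] [ 463.13868166 -334.59512848    5.        ]
top ((352.90625, 245.24844360351562), (25.5624942779541, 26.3446102142334), 144.0783233642578) [ 433.19220198 -329.75698128    9.        ] [ 433.2295284  -330.78587314    5.        ]
t 31.75 pos [498.9 147.1 146.5] [-179.8    0.3   35. ] gap 48.0 F [ 1.4  0.6 -1.2]
turn [-0.004  0.005  0.   ] shift cm [-32.67  35.31  -1.82]
```

Call:
apply_moves:
  targets: "0 0 0 -0.9 0.5 -0.5 4.3; 0 0 0 -3 1.6 -1.4 4.3; 0 0 0 -5.8 3 -1.8 4.3; 0 0 0 -7.8 4.1 -1.8 4.3; 0 0 0 -8.7 4.6 -1.8 4.3"

```text
time: 32.25
tool_pos: [455.1, 58.5, 165.1]
tcp_rot: [-179.9, 0.1, 34.9]
ft_force: [0.9, -0.1, -0.5]
finger_gap: 47.7
```

```bash
python3 -c "
from h import *
go(434,-329.5,165)"
```

```text
t 32.25 pos [455.1  58.5 165.1] [-1.799e+02  1.000e-01  3.490e+01] gap 47.7 F [ 0.9 -0.1 -0.5]
turn [-0.002  0.001 -0.001] shift cm [-2.395e+01  3.060e+01 -2.000e-02]
```

Call:
apply_moves:
  targets: "0 0 0 -0.8 1 0 4.3; 0 0 0 -2.6 3.3 0 4.3; 0 0 0 -5.2 6.6 0 4.3; 0 0 0 -7.9 10 0 4.3; 0 0 0 -10.6 13.5 0 4.3"

```text
time: 32.75
tool_pos: [446.6, -112.9, 164.9]
tcp_rot: [-179.9, 0.0, 35.1]
ft_force: [0.6, 0.4, -0.6]
finger_gap: 47.4
```

Call:
apply_moves:
  targets: "0 0 0 -2.7 3.5 0 4.3; 0 0 0 -5.4 7 0 4.3; 0 0 0 -8.1 10.4 0 4.3; 0 0 0 -10.5 13.4 0 4.3; 0 0 0 -12.2 15.6 0 4.3"

```text
time: 33.25
tool_pos: [435.8, -312.0, 164.4]
tcp_rot: [-179.9, 0.1, 34.9]
ft_force: [-0.1, 0.9, -1.0]
finger_gap: 47.8
```

Call:
apply_moves:
  targets: "0 0 0 -0.7 0.9 0 4.3; 0 0 0 -1.1 1.5 0 4.3; 0 0 0 -1.1 1.5 0 4.3; 0 0 0 -1.1 1.5 0 4.3; 0 0 0 -1.1 1.5 0 4.3"

```text
time: 33.75
tool_pos: [436.0, -326.7, 164.7]
tcp_rot: [-179.9, 0.0, 35.1]
ft_force: [0.4, -0.6, -0.4]
finger_gap: 48.0
```

```bash
python3 -c "
from h import *
go(434,-329.5,37.8)"
```

```text
t 33.75 pos [ 436.  -326.7  164.7] [-179.9    0.    35.1] gap 48.0 F [ 0.4 -0.6 -0.4]
turn [-0.002  0.001  0.002] shift cm [-0.32  0.14 12.69]
```

Call:
apply_moves:
  targets: "0 0 0 -0.1 0.1 1.5 4.3; 0 0 0 -0.25 0.1 4 4.3; 0 0 0 -0.25 0.1 7.5 4.3; 0 0 0 -0.25 0.1 10 4.3; 0 0 0 -0.25 0.1 11.2 4.3"

```text
time: 34.25
tool_pos: [432.2, -327.8, 48.8]
tcp_rot: [-179.6, 0.1, 35.0]
ft_force: [-0.4, 1.6, -0.5]
finger_gap: 47.9
```

Call:
apply_moves:
  targets: "0 0 0 0 0 0 4.3; 0 0 0 0 0 0 4.3; 0 0 0 0 0 0 4.3; 0 0 0 0 0 0 4.3; 0 0 0 0 0 0 4.3"

```text
time: 34.75
tool_pos: [434.6, -330.6, 53.9]
tcp_rot: [-180.0, 0.0, 35.0]
ft_force: [-0.7, -0.4, 0.2]
finger_gap: 47.8
```

```bash
python3 -c "
from h import *
go(434,-329.5,38)"
```

```text
t 34.75 pos [ 434.6 -330.6   53.9] [-180.    0.   35.] gap 47.8 F [-0.7 -0.4  0.2]
turn [-0.     0.001  0.   ] shift cm [ 0.01 -0.13  1.59]
```

Call:
apply_moves:
  targets: "0 0 0 0 -0.1 0.3 4.3; 0 0 0 0 -0.1 0.7 4.3; 0 0 0 0 -0.1 1 4.3; 0 0 0 0 -0.1 1.2 4.3; 0 0 0 0 -0.1 1.3 4.3"

```text
time: 35.25
tool_pos: [433.1, -329.0, 39.2]
tcp_rot: [-179.8, 0.1, 35.0]
ft_force: [0.0, 0.1, -1.3]
finger_gap: 47.3
```

Call:
apply_moves:
  targets: "0 0 0 0 0 0.05 4.3; 0 0 0 0 0 0.1 4.3; 0 0 0 0 0 0.15 4.3; 0 0 0 0 0 0.2 4.3; 0 0 0 0 0 0.2 4.3"

```text
time: 35.75
tool_pos: [433.4, -329.2, 37.7]
tcp_rot: [-179.9, 0.1, 35.0]
ft_force: [1.3, -0.2, -1.0]
finger_gap: 47.8
```

Call:
apply_moves:
  targets: "0 0 0 0 0 0.03 4.3; 0 0 0 0 0 0.06 4.3; 0 0 0 0 0 0.06 4.3; 0 0 0 0 0 0.06 4.3; 0 0 0 0 0 0.06 4.3"

```text
time: 36.25
tool_pos: [433.5, -329.3, 37.3]
tcp_rot: [-179.9, 0.1, 35.0]
ft_force: [-0.5, 0.1, 1.5]
finger_gap: 47.9
```

Call:
apply_moves:
  targets: "0 0 0 0 0 0.04 4.3; 0 0 0 0 0 0.04 4.3; 0 0 0 0 0 0.04 4.3; 0 0 0 0 0 0.04 4.3; 0 0 0 0 0 0.04 4.3"

```text
time: 36.75
tool_pos: [433.7, -329.5, 37.4]
tcp_rot: [-179.9, 0.1, 35.0]
ft_force: [-0.9, 1.6, 5.1]
finger_gap: 47.6
```

Call:
apply_moves:
  targets: "0 0 0 0 0 0 4.9; 0 0 0 0 0 0 5.3; 0 0 0 0 0 0 5.8; 0 0 0 0 0 0 6.3; 0 0 0 0 0 0 6.6"

```text
time: 37.25
tool_pos: [433.3, -329.1, 36.5]
tcp_rot: [-179.9, 0.1, 35.0]
ft_force: [0.1, 0.3, -0.4]
finger_gap: 65.6
```

Call:
apply_moves:
  targets: "0 0 0 0 0 -0.5 6.6; 0 0 0 0 0 -2 6.6; 0 0 0 0 0 -5 6.6; 0 0 0 0 0 -8.5 6.6; 0 0 0 0 0 -12.5 7"

```text
time: 37.75
tool_pos: [433.2, -328.9, 163.5]
tcp_rot: [-179.8, 0.1, 35.0]
ft_force: [1.6, -0.1, 0.1]
finger_gap: 69.7
```

Call:
apply_moves:
  targets: "0 0 0 0 0 -3 7; 0 0 0 0 0 -6 7; 0 0 0 0 0 -9 7; 0 0 0 0 0 -10 7; 0 0 0 0 0 -10 7"

```text
time: 38.25
tool_pos: [434.7, -330.2, 264.7]
tcp_rot: [179.8, -0.0, 35.0]
ft_force: [-0.4, -0.3, -0.5]
finger_gap: 69.9
```

```bash
python3 - <<'E'
from h import *
a=save('side','s14.png');b=save('top','t14.png')
D={'dropper_green_mid':41,'cup_red_mid':34.5,'cup_yellow_mid':34.5,'cup_white_mid':34.5,'vial_mid':45,'dropper_blue_mid':35}
for q,z in D.items():
  for n in('side','top'):print(q,n,[(np.round(r['at'],1),round(r['confidence'],2),onz(n,r['at'],z).round(1)) for r in place_of(n,q)[:2]])
x=cv2.resize(a[140:340,180:340],(480,600));y=cv2.resize(b[140:260,140:380],(640,320))[:,:]
z=np.zeros((600,800,3),np.uint8);z[:,:400]=x[:,80:480];z[:400,400:]=cv2.resize(b[200:270,210:380],(400,165)).repeat(1,0)[:400] if 0 else 0
z[:165,400:]=cv2.resize(b[200:270,210:380],(400,165));z[200:500,400:]=cv2.resize(a[240:345,160:300],(400,300));cv2.imwrite('pics/c14.png',z[:,:,::-1])
go(434,-329,300)
E
```

```text
dropper_green_mid side [(array([215.1, 309.6]), 0.85, array([430.9, -98.5,  41. ])), (array([315.4, 202.7]), 0.62, array([666.6, 189.2,  41. ]))]
dropper_green_mid top [(array([241.7, 274.6]), 0.52, array([ 438.7, -118.4,   41. ]))]
cup_red_mid side [(array([188.6, 298.9]), 0.68, array([ 451. , -209.2,   34.5]))]
cup_red_mid top [(array([236. , 312.6]), 0.68, array([ 455.3, -217.9,   34.5]))]
cup_yellow_mid side [(array([250.3, 302.5]), 0.91, array([455.7,  12.5,  34.5])), (array([317.5, 204.6]), 0.71, array([663.4, 189.8,  34.5]))]
cup_yellow_mid top [(array([236.5, 227.7]), 0.82, array([450. ,   4.6,  34.5]))]
cup_white_mid side [(array([163.5, 301.4]), 0.68, array([ 437.1, -323.1,   34.5]))]
cup_white_mid top [(array([241.8, 358.1]), 0.55, array([ 442.1, -337. ,   34.5]))]
vial_mid side [(array([275.9, 199.2]), 0.75, array([685.,  95.,  45.]))]
vial_mid top [(array([149.6, 199.1]), 0.63, array([681.4,  88.2,  45. ]))]
dropper_blue_mid side []
dropper_blue_mid top [(array([153.7, 160.5]), 0.57, array([671.6, 196.2,  35. ]))]
t 38.95 pos [ 433.9 -329.4  261.7] [-1.799e+02  1.000e-01  3.500e+01] gap 70.2 F [-0.4  0.5  0.2]
turn [-0.002  0.001  0.   ] shift cm [ 0.03 -0.03 -3.83]
```

View pics/c14.png

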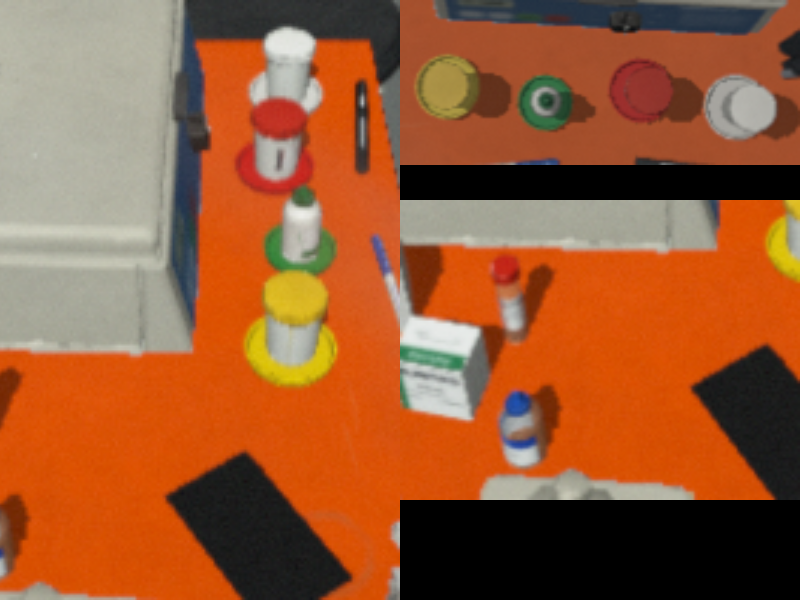

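All four specimens stand upright in their own dishes (left crop: white (290,70), red (277,140), dropper (302,225), yellow (292,320)). The mat is empty, and the vial and blue-capped bottle are standing untouched. The arm is clear, so I'm handing in.

```bash
python3 -c "
from h import *
print(hand_in())"
```

```text
the job is handed in; nothing more can be done
None
```

I took the pile apart from the top: the dropper first, then the red, yellow and white cups. Each now stands upright in the dish of its own colour, and I handed the job in after about 39 s of the 120 s allowed.

- **Last checks:** The final side and top pictures show all four standing inside their dishes, the mat empty, and the vial and blue-capped bottle still standing where they were. The gripper was open and about 195 mm above the nearest cup.
- **Forces:** The highest wrist force I read was about 14 N, when the dropper touched its dish floor.
- **Disagreements:** Positions from the two cameras differ by up to about 20 mm for the placed items, and the finder sometimes gave a wrong second match. In the last round it missed the blue-capped bottle in the side view, but the bottle shows clearly in that picture.

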